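Hang the saw frame on its side-opening hooks

ROBOT

A 6-joint arm with a two-finger parallel gripper is mounted at the origin on the work surface. World frame = base frame: x ahead of the robot, y to its left, z up, the work surface at z = 0. Lengths are in m, angles in rad, forces in N, time in s.
With the tool pointing down it reaches from about 0.325 to 0.775 m from the base axis. Payload 5.5 kg.
Tool frame: the origin (TCP) lies between the finger pads; the fingertips stand 8 mm ahead of it and the grasp point (between the pads) lies 11 mm behind it (tcp_to_tips is the distance from the TCP to the fingertips, in m); z points along the fingers, y is the direction in which the jaws open and shut (so a half turn about z gives the same grasp; the last joint's range is limited). The gripper opens to 88 mm and grips with 3 to 60 N. Pads are 20 mm wide; open, the fingers measure 115 mm over their backs; the gripper's body (75 mm by 178 mm) begins 61 mm behind the grasp point.
Start: joints at [-1.216, 0.091, 1.231, -0, 1.82, -0.057], TCP at [0.24, -0.55, 0.192] pointing down, gripper open.
Joint ranges: [-2.87, 2.87], [-0.86, 2.18], [0.17, 2.46], [-1.51, 4.65], [0.06, 2.69], [-2.65, 2.65]. Speed limits (rad/s): [2.57, 2.57, 3.01, 3.14, 3.14, 3.14].

INTERFACE

Orientations are given as a unit quaternion [w, x, y, z].
In Python, from bench import * gives the robot as it stands. Calls block until the motion is done:
- move_to(position, orientation): joint-space move of the TCP to a pose.
- move_l(position, speed=0.15, orientation=None): straight line of the TCP; orientation=None keeps the orientation; speed is the mean speed in m/s.
- movej(angles): joint-space move.
- gripper_open() and close(): open the fingers fully, or close them until they stop; the grip force is fixed at half the most.
- hold(seconds).
- inverse_kinematics(position, orientation): joint angles nearest the present ones, or None.
- state(): the state.
- get_image(name): name is "scene" or "top" or "wrist"; returns a dict with "frame" (480x640x3 uint8, blue, green, red), "depth" (480x640 float32, m along the optical axis (not along the pixel's ray), 0 where there is no reading), "camera_matrix" (3x3 intrinsics, pixels), "view" (4x4, takes a point from world to camera coordinates). Camera axes: x right, y up, looking along -z (the intrinsics and any distortion apply to the point x, -y, -z); pixel columns grow to the right and rows downward; lengths in m; the calibration is good to about 2 mm. A picture is of the moment at which its call begins.
A pose or a line that the arm cannot do raises IKError and nothing moves.
- job_done(): hands the job in, once; it reports no verdict.
The state is a dict: "time": time; "joint_pos": joint angles; "dq": joint speeds; "joint_torque": joint torques, N m; "ee_pos": TCP position; "ee_rot": TCP orientation; "ft_force": force on the tool from outside, world axes, zero at the start; "moment": the same for the moment, N m; "finger_gap": finger opening in m.
Only numpy, scipy, OpenCV 4.12 (cv2) and the standard library are available. Lean on these libraries where they do the work, as an engineer would, in place of code of your own. Each camera call takes 0.05 s, during which the arm holds its last target.

TASK

Lift the saw frame out of its slotted wooden block and hang it on the steel hook stand, either way round: bring its top bar sideways into the open mouths of both hooks until you feel the back of the throats, then press it gently down past the spring clips until it is fully home on the throat floors, and let go. Never force it against the stand (keep well under 25 N), and leave the other things on the bench where they are.

Things in the scene. Friction and masses are not known exactly. Their poses are not given: they have to be found in the camera images.
- saw: Jeweller's saw frame without blade, steel, 0.14 to 0.24 kg: a level top bar with an arm down from each end, like a wide upside-down U. Origin midway between the arms' lower tips; z up, y along the bar, x through its thickness. Arms 8 x 8 mm, at y = -80 and +80 mm, from z = 0 to 59. It stands upright, leaning up to 4 degrees, its arms 26 mm deep in the block's slot.
- saw_bar (a point): Centre of the saw's top bar, 65 mm above saw's origin, same axes. The bar is 168 mm long (y), 8 mm thick (x), 12 mm high (z). Grip it here from above, closing on the 8 mm; the centre of mass lies about 20 mm towards the handle.
- saw_handle (a point): Middle of the saw's dark wooden handle, which continues outward along +y from y = 94 to 174 mm, up to 24 mm thick, its axis 13 mm above the origin of saw; same axes.
- block: Wooden block fixed to the bench, 60 mm (x) x 176 mm (y) x 50 mm high, origin at the centre of its underside. A 9.5 mm wide slot, 26 mm deep, runs the full length along y in its top; the saw lifts straight up out of it.
- stand: Steel hook stand, fixed; origin on the bench below the nominal throats; z up, the mouths open to +x. Two equal hook plates 8 mm thick at y = -59 and +59 mm on one head; a gripper fits between them (post and crossbar: x < -19, z < 120 mm). Seen from above, the saw's arms pass outside the plates. The head is clamped anywhere from -10 to +10 mm along x, not reported: all hook x values shift with it.
- mouth (a point): Nominal mouth entry of the hooks, midway between the plates (axes of the stand; does not follow the head's shift), 20 mm along x from the stand's origin, z = 159 mm. The mouths are open towards +x and clear from z = 148 to 170 mm; above them a roof 8 mm thick, from x = -19 to +20 mm of the stand, blocks entry from above. The bar enters level, moving to -x.
- throat (a point): Nominal centre of the throat floors, z = 130 mm (axes of the stand; does not follow the shift). Throat 10.5 mm wide in x, 18 mm deep: back wall at x = -5.25 mm runs up to the roof, front lip x = 5.25 to 17.25, top at z = 148. Spring wires on the lips push the bar to the back wall (2 to 3 N each): its weight does not sink it, a push of some 3 to 12 N does. Home: saw_bar at z = 136 mm.
- ring_box: Open dark wooden box with three compartments, 90 x 120 x 35 mm, loose; bystander, origin under its centre.
- bench_block: Steel block 50 x 50 x 20 mm, loose; bystander, origin under its centre.
- dish: Small brass bowl, 70 mm across, 25 mm high, loose; bystander, origin under its centre.
- burnisher: Burnisher with wooden handle, 150 mm long, lying loose; bystander, origin under its middle.
Not all that is in view belongs to the job. Of the things that look like the stand, the smallest one is meant.

How it is judged:
On the way, in this order (a step that is already met when the one before it is completed fails the run):
1. the saw frame is lifted clear of the block (height (world z) of saw above 0.055 m and contact force between saw and block below 0.05 N), for 0.1 s.
2. the bar is inside the mouths of the hooks, under the roofs (x of saw_bar in the frame of stand between -0.016 and 0.016 m and y of saw_bar in the frame of stand between -0.018 and 0.018 m and z of saw_bar in the frame of stand between 0.15 and 0.167 m), for 0.05 s.
At the end, for the whole second after the job is handed in: The saw frame hangs on both hooks, either way round: its bar lies in both throats within 2.5 mm of the throat floors (saw_bar at 136 mm above the bench), along the stand's y axis within 0.08 rad, the frame upright within 0.2 rad, at rest and let go (x of saw_bar in the frame of stand between -0.014 and 0.014 m and y of saw_bar in the frame of stand between -0.018 and 0.018 m and z of saw_bar in the frame of stand between 0.132 and 0.1385 m and angle between the y axis of saw and the y axis of stand, either way round below 0.08 rad and angle between saw's own z axis and vertical below 0.2 rad and linear speed of saw below 0.02 m/s and contact force between saw and stand above 0.3 N); the robot touches nothing.
It fails at once if the saw frame is forced against the hook stand with more than 25 N (contact force between saw and stand above 25 N).
It fails at once if the ring box is moved by more than 15 mm (distance of ring_box from where it was at the start of the episode above 0.015 m).
It fails at once if the bench block is moved by more than 15 mm (distance of bench_block from where it was at the start of the episode above 0.015 m).
It fails at once if the dish is moved by more than 15 mm (distance of dish from where it was at the start of the episode above 0.015 m).
It fails at once if the burnisher is moved by more than 15 mm (distance of burnisher from where it was at the start of the episode above 0.015 m).
It also fails if it takes over 64 s, if anything falls off the work surface, if the arm or the gripper's body presses on something with over 40 N, if the wrist force passes 120 N, or if a joint passes its speed limit or range.

## Working session

There is one attempt and no reset: what is moved stays moved. The work goes in short steps, each a Python script; the robot and the scene stay as the last script left them, time stands still between calls to the robot, and variables do not carry over. Pictures are saved under pics/ and viewed, and the job is handed in when it is done.

```bash
ls; mkdir -p pics
python3 - <<'E'
from bench import *
import cv2,numpy as np
s=state();print(s)
for n in("scene","top","wrist"):
    d=get_image(n);cv2.imwrite(f"pics/{n}0.png",d["frame"]);np.savez(f"pics/{n}0.npz",**d)
    print(n,d["camera_matrix"].tolist(),np.round(d["view"],3).tolist(),(d["depth"]>0).mean(), [k for k in d])
E
```

```text
pics
{'time': 0.0, 'joint_pos': array([-1.21573932e+00,  9.18436637e-02,  1.23185930e+00, -1.52727659e-05,
        1.81978042e+00, -5.66733440e-02]), 'dq': array([ 0.00133726, -0.00079934,  0.00121476, -0.00028321, -0.0003875 ,
       -0.00051878]), 'joint_torque': array([ 5.92577253e-04, -4.46457124e+01, -4.06445789e+01,  6.98689115e-02,
        2.93283630e-02, -1.36406334e-04]), 'ee_pos': array([ 0.24000529, -0.54953082,  0.19053104]), 'ee_rot': array([-9.33760157e-04,  9.78884442e-01,  2.04412218e-01, -1.47838101e-04]), 'ft_force': array([-0.06364249, -0.02569519, -0.5767432 ]), 'moment': array([-0.03026234,  0.03133586, -0.05662158]), 'finger_gap': 0.08783213690012534}
scene [[611.1211666590461, 0.0, 317.5757941185538], [0.0, 611.1211666590461, 240.76521595008785], [0.0, 0.0, 1.0]] [[0.397, 0.918, -0.003, -0.102], [-0.791, 0.343, 0.507, 0.334], [0.466, -0.199, 0.862, -1.814], [0.0, 0.0, 0.0, 1.0]] 0.9962955729166667 ['frame', 'depth', 'camera_matrix', 'view']
top [[547.2758335037007, 0.0, 322.107691930307], [0.0, 547.2758335037007, 244.93271163105328], [0.0, 0.0, 1.0]] [[0.023, -1.0, 0.001, -0.085], [0.984, 0.023, 0.178, -0.485], [-0.178, -0.003, 0.984, -1.328], [0.0, 0.0, 0.0, 1.0]] 0.996044921875 ['frame', 'depth', 'camera_matrix', 'view']
wrist [[366.7373618737875, 0.0, 316.8798057619166], [0.0, 366.7373618737875, 248.77509918155627], [0.0, 0.0, 1.0]] [[0.4, -0.916, -0.001, -0.6], [0.886, 0.387, -0.254, 0.031], [0.233, 0.101, 0.967, -0.39], [0.0, 0.0, 0.0, 1.0]] 0.9960872395833333 ['frame', 'depth', 'camera_matrix', 'view']
```

View pics/scene0.png

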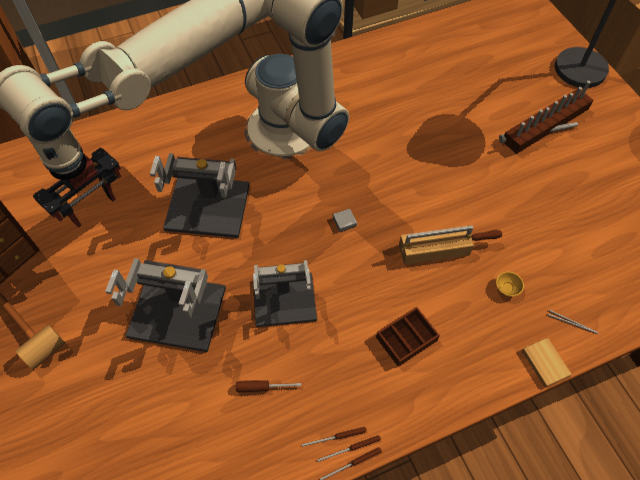

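View pics/top0.png

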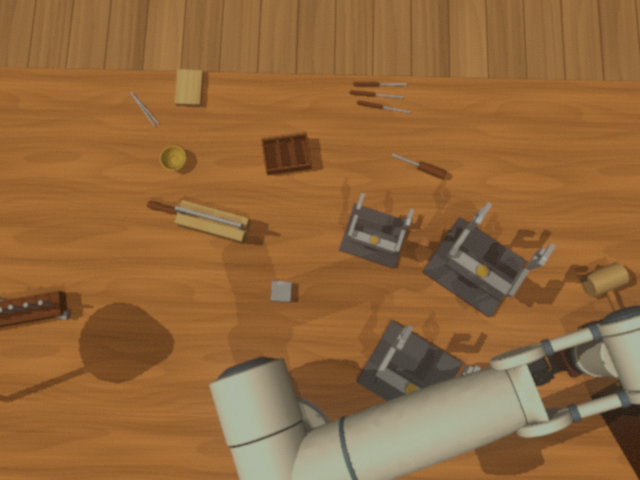

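The scene and top pictures show three stands. The smallest is at top (375,240) and scene (283,290). The saw and block are at top (212,220) and scene (437,243), with the handle towards the image left (+y). I'll measure both from depth.

```bash
cat > h.py <<'E'
import numpy as np,cv2
def cloud(d):
    K=d["camera_matrix"];V=d["view"];z=d["depth"].astype(float)
    v,u=np.mgrid[0:480,0:640]
    c=np.stack([(u-K[0,2])/K[0,0]*z,-(v-K[1,2])/K[1,1]*z,-z],-1)
    w=(c-V[:3,3])@V[:3,:3]
    w[z<=0]=np.nan
    return w
def proj(d,p):
    K=d["camera_matrix"];V=d["view"]
    c=V[:3,:3]@np.asarray(p)+V[:3,3]
    return K[0,0]*c[0]/-c[2]+K[0,2],K[1,1]*-c[1]/-c[2]+K[1,2]
def rect(p):
    (c,s,a)=cv2.minAreaRect((p[:,:2]*1000).astype(np.float32)); return np.round(c,1),np.round(s,1),round(a,1)
def pca(p):
    m=p.mean(0);u,s,vt=np.linalg.svd(p-m,full_matrices=False);return m,vt[0]
E
python3 - <<'E'
from h import *
for n,rs in(("top",dict(saw=(140,260,190,250),stand=(330,420,185,275))),("scene",dict(saw=(380,510,215,275),stand=(240,330,250,335)))):
    d=dict(np.load(f"pics/{n}0.npz"));w=cloud(d)
    for k,(a,b,c,e) in rs.items():
        q=w[c:e,a:b].reshape(-1,3);q=q[~np.isnan(q[:,0])]
        print(n,k,"hist",np.histogram(q[:,2],bins=np.arange(-.01,.2,.01))[0])
        for lo,hi in([(.035,.06),(.085,.105)] if k=="saw" else[(.0,.03),(.09,.125),(.13,.155),(.16,.19)]):
            p=q[(q[:,2]>lo)&(q[:,2]<hi)]
            if len(p)>8: print(lo,hi,len(p),p.mean(0).round(4),rect(p))
        cv2.imwrite(f"pics/z_{n}_{k}.png",cv2.resize(d["frame"][c:e,a:b],None,fx=6,fy=6,interpolation=cv2.INTER_CUBIC))
E
```

```text
top saw hist [3083 1990   77  168   98  984  471    9    8   48  222    2    0    0
    0    0    0    0    0    0]
0.035 0.06 1514 [0.5464 0.224  0.048 ] (array([554.3, 246.5]), array([262.5,  61.7]), 76.1)
0.085 0.105 258 [0.5433 0.205  0.0933] (array([543.8, 205.2]), array([167.6,   9.5]), 75.9)
top stand hist [3011 2666 1158    9    8    0    0    0    0   25  440  363  128   78
   15   17    8   12  110   13]
0.0 0.03 3833 [ 0.5348 -0.2065  0.0064] (array([ 540.1, -210.5]), array([237.5, 234.5]), 1.2)
0.09 0.125 999 [ 0.4971 -0.2005  0.103 ] (array([ 506.7, -202.4]), array([126.1,  66. ]), 73.4)
0.13 0.155 36 [ 0.54   -0.2258  0.1413] (array([ 548.9, -215.6]), array([124.8,  35.6]), 73.1)
0.16 0.19 135 [ 0.548  -0.2193  0.1758] (array([ 550.9, -216.4]), array([125.9,  39.8]), 72.9)
scene saw hist [2113 3387  151  174  245  715  599   34   19   76  248    9    0    0
    0    0    0    0    0    0]
0.035 0.06 1456 [0.5549 0.223  0.0481] (array([551.3, 248.4]), array([260.2,  68.2]), 75.9)
0.085 0.105 308 [0.5432 0.2063 0.0937] (array([543.5, 208.3]), array([169.4,  14.5]), 75.7)
scene stand hist [1637 2915 1810   42   20   21   23   17    1   26  402  349   88   66
   24   35    9    4   92   39]
0.0 0.03 4767 [ 0.5154 -0.2006  0.0076] (array([ 496.6, -198. ]), array([233.3, 237.2]), 66.5)
0.09 0.125 894 [ 0.4991 -0.1986  0.1028] (array([ 518.4, -204.2]), array([125.6,  98.5]), 72.9)
0.13 0.155 66 [ 0.559  -0.2203  0.1431] (array([ 553.4, -215. ]), array([125.5,  28.7]), 72.5)
0.16 0.19 135 [ 0.5493 -0.2161  0.178 ] (array([ 549.3, -214. ]), array([126. ,  41.5]), 73.0)
```

Run:
```python
from h import *
for n in("top","scene"):
    d=dict(np.load(f"pics/{n}0.npz"));w=cloud(d)
    r=(430,560,195,320) if n=="top" else (100,235,245,350)
    a,b,c,e=r;q=w[c:e,a:b].reshape(-1,3)
    for lo,hi in [(.05,.12),(.12,.16),(.16,.2),(.2,.26)]:
        p=q[(q[:,2]>lo)&(q[:,2]<hi)]
        if len(p)>5: print(n,"big",lo,len(p),p.min(0).round(3),p.max(0).round(3))
    a,b,c,e=(140,260,190,250) if n=="top" else (380,510,215,275)
    q=w[c:e,a:b].reshape(-1,3);p=q[(q[:,2]>.09)&(q[:,2]<.105)]
    m,v=pca(p);v*=np.sign(v[1]);t=(p-m)@v
    print(n,"bar",m.round(4),(m+v*(t.max()+t.min())/2).round(4),v.round(3),np.degrees(np.arctan2(v[1],v[0])).round(2),t.min(),t.max())
    # stand roofs
    a,b,c,e=(330,420,185,275) if n=="top" else (240,330,250,335)
    q=w[c:e,a:b].reshape(-1,3);p=q[(q[:,2]>.17)&(q[:,2]<.19)]
    th=np.radians(73);Y=np.array([np.cos(th),np.sin(th)]);o=np.array([.55,-.215])
    s=(p[:,:2]-o)@Y
    for sg in(1,-1):
        g=p[s*sg>0];m,v=pca(g);v*=np.sign(v[0]);print(n,"roof",sg,len(g),m.round(4),np.degrees(np.arctan2(v[1],v[0])).round(1),rect(g))
from bench import *
for phi in(38,-52):
    q=[0,np.cos(np.radians(phi)),np.sin(np.radians(phi)),0]
    print(phi,inverse_kinematics([.5437,.2055,.3],q),inverse_kinematics([.55,-.215,.3],[0,np.cos(np.radians(phi-1.5)),np.sin(np.radians(phi-1.5)),0]))
```

```text
top big 0.05 41 [ 0.355 -0.516  0.05 ] [ 0.433 -0.369  0.12 ]
top big 0.12 1901 [ 0.353 -0.546  0.12 ] [ 0.514 -0.364  0.16 ]
top big 0.16 423 [ 0.361 -0.568  0.16 ] [ 0.554 -0.367  0.2  ]
top big 0.2 399 [ 0.419 -0.573  0.2  ] [ 0.557 -0.403  0.246]
top bar [0.5432 0.204  0.094 ] [0.5436 0.2053 0.094 ] [ 0.246  0.969 -0.001] 75.79 -0.08246752575826492 0.08504077457962136
top roof 1 58 [ 0.5681 -0.1599  0.1772] -17.6 (array([ 568. , -159.8]), array([ 7.3, 38.4]), 72.7)
top roof -1 65 [ 0.5327 -0.2721  0.1768] -17.0 (array([ 533.7, -272.5]), array([ 8. , 39.8]), 72.8)
scene big 0.05 106 [ 0.399 -0.518  0.05 ] [ 0.454 -0.432  0.12 ]
scene big 0.12 1684 [ 0.351 -0.566  0.12 ] [ 0.512 -0.362  0.16 ]
scene big 0.16 590 [ 0.36 -0.57  0.16] [ 0.552 -0.363  0.2  ]
scene big 0.2 509 [ 0.418 -0.572  0.2  ] [ 0.556 -0.401  0.247]
scene bar [0.5429 0.2066 0.0948] [0.5434 0.2084 0.0949] [0.245 0.97  0.001] 75.81 -0.08286593801581849 0.0865812814649881
scene roof 1 64 [ 0.5677 -0.1579  0.1786] -16.2 (array([ 565.9, -157.5]), array([ 8.2, 40.4]), 72.8)
scene roof -1 67 [ 0.5326 -0.2702  0.1783] -16.6 (array([ 532. , -270.3]), array([ 8.2, 41.5]), 72.9)
38 [ 3.02839235e-01  9.18978872e-02  1.03542154e+00 -4.44089210e-16
  2.01427323e+00  5.47185331e-01] [-4.30252216e-01  1.17770987e-01  1.00770059e+00 -4.44089210e-16
  2.01612107e+00 -1.33546243e-01]
-52 [ 3.02839235e-01  9.18978872e-02  1.03542154e+00 -4.44089210e-16
  2.01427323e+00 -2.59440732e+00] None
```

View pics/z_scene_stand.png

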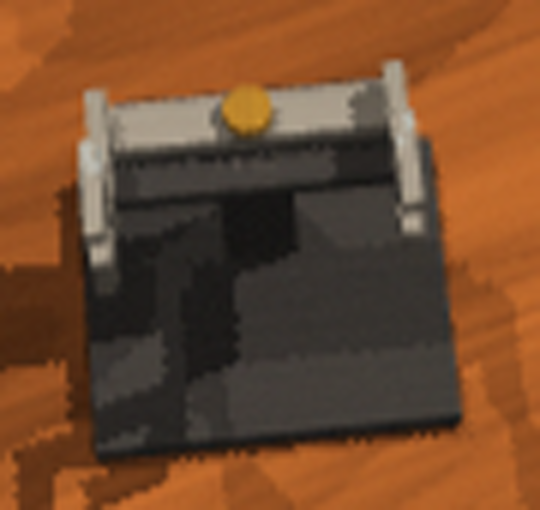

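View pics/z_top_saw.png

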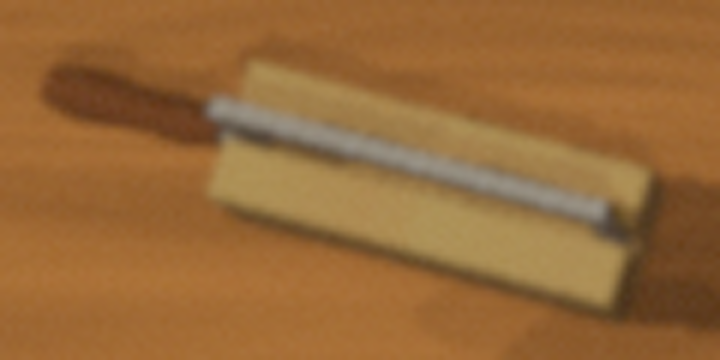

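Both views agree within about 2 mm: bar centre (0.5435, 0.207, 0.089) at heading 75.8°, and it measures 168 mm long. The roofs are centred at (0.550, -0.215), top z 0.178, span 126 × 40 mm, and the stand's y heading is 72.8°. All of these match the given sizes. Next is the grasp, 7 mm above the bar centre so the open fingers will clear the crossbar at release.

```bash
cat >> h.py <<'E'
def Q(heading):
    p=np.radians(heading)/2;return [0,float(np.cos(p)),float(np.sin(p)),0]
def st(tag=""):
    from bench import state
    s=state();print(tag,"t",round(s["time"],2),"p",s["ee_pos"].round(4),"F",s["ft_force"].round(2),"M",s["moment"].round(3),"gap",round(s["finger_gap"],4));return s
E
python3 - <<'E'
from bench import *
from h import *
p=state()["ee_pos"]
move_l([p[0],p[1],.36],speed=.2)
move_to([.5435,.2065,.25],Q(75.8));st()
move_l([.5435,.2065,.13],speed=.15);st("pre")
d=get_image("wrist");cv2.imwrite("pics/w1.png",d["frame"]);np.savez("pics/w1.npz",**d)
E
```

```text
t 4.03 p [0.5439 0.2058 0.2501] F [-0.06 -0.12 -0.08] M [-0.028 -0.069  0.008] gap 0.0879
pre t 4.98 p [0.5441 0.2066 0.1314] F [0.27 0.07 0.29] M [-0.072 -0.09  -0.038] gap 0.088
```

View pics/w1.png

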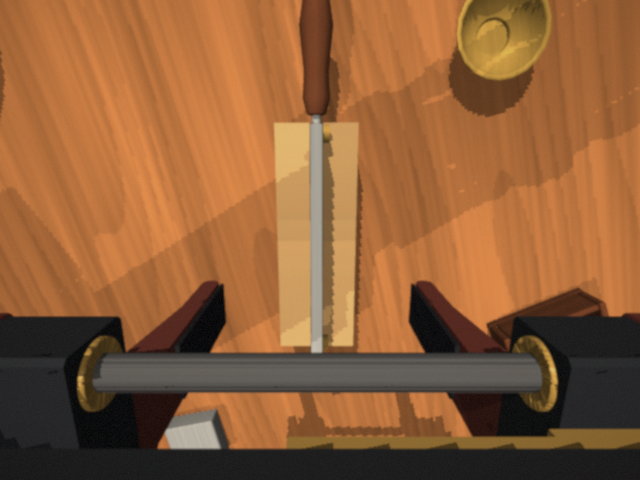

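The wrist view shows the bar at u≈317, midway between the finger tips at 222 and 412, and parallel to the pads. I'll grip and lift.

Run:
```python
from bench import *
from h import *
move_l([.5435,.2065,.084],speed=.08);st("down")
close();st("closed")
p=state()["ee_pos"]
move_l([p[0],p[1],.15],speed=.07);st("lift")
move_l([p[0],p[1],.25],speed=.15);hold(.2);st("up")
for n in("top","scene","wrist"):
    d=get_image(n);cv2.imwrite(f"pics/{n}2.png",d["frame"]);np.savez(f"pics/{n}2.npz",**d)
    w=cloud(d)
    if n!="wrist":
        p=w.reshape(-1,3);X=np.array([.5435,.2065]);
        Y=np.array([np.cos(np.radians(75.8)),np.sin(np.radians(75.8))]);N=np.array([Y[1],-Y[0]])
        y=(p[:,:2]-X)@Y;x=(p[:,:2]-X)@N
        for lo,hi in((-.09,-.025),(-.09,-.06),(-.055,-.03),(.03,.055),(.06,.09)):
            g=p[(y>lo)&(y<hi)&(abs(x)<.02)&(p[:,2]>.2)&(p[:,2]<.3)]
            gx=(g[:,:2]-X)@N
            if len(g): print(n,lo,len(g),"ztop",np.percentile(g[:,2],[50,90]).round(4),"x",gx.mean().round(4),"ymin/max",((g[:,:2]-X)@Y).min().round(4),((g[:,:2]-X)@Y).max().round(4))
a,b,c,e=340,560,130,290
d=cv2.imread("pics/scene2.png");cv2.imwrite("pics/scene2z.png",cv2.resize(d[c:e,a:b],None,fx=3.5,fy=3.5))
```

```text
down t 5.76 p [0.5436 0.2065 0.0841] F [0.63 1.31 1.03] M [ 0.003 -0.064  0.065] gap 0.0877
closed t 7.1 p [0.5435 0.2065 0.084 ] F [-0.51  0.06 -0.2 ] M [-0.021 -0.006  0.008] gap 0.0
lift t 8.19 p [0.5432 0.2064 0.1492] F [0.27 0.11 0.51] M [-0.034 -0.054  0.004] gap 0.0002
up t 9.21 p [0.5431 0.2063 0.2486] F [ 0.04 -0.03  0.9 ] M [-0.024 -0.085  0.002] gap 0.0005
```

View pics/scene2z.png

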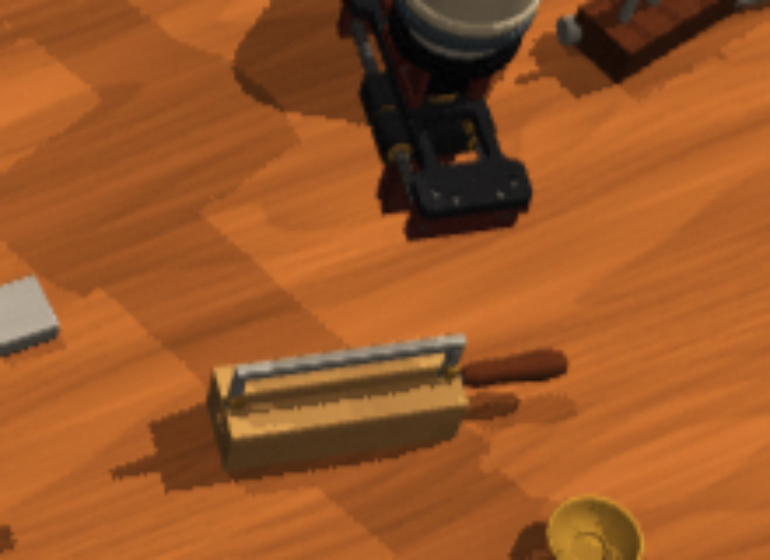

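View pics/wrist2.png

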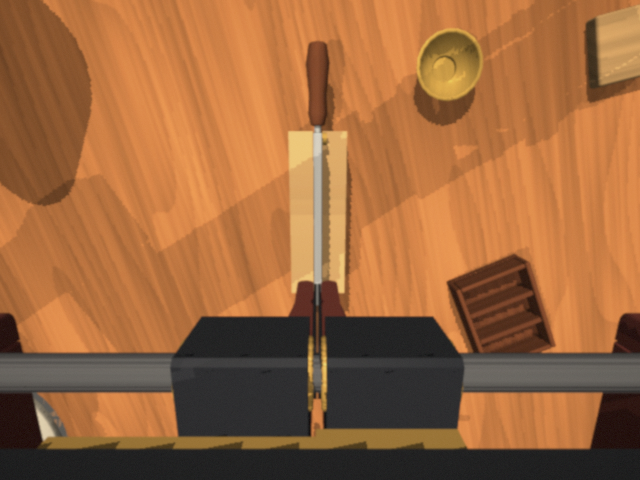

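The gap closed to 0, so the grasp missed, and the saw still stands in the block. I need to find where the fingertips really are.

Run:
```python
from h import *
for n in("top","scene","wrist"):
    d=dict(np.load(f"pics/{n}2.npz"));w=cloud(d);V=d["view"]
    print(n,"cam",(-V[:3,:3].T@V[:3,3]).round(4),"proj tip",np.round(proj(d,[.5431,.2063,.2406]),1),"proj bar",np.round(proj(d,[.5435,.2065,.0945]),1))
    p=w.reshape(-1,3);m=(p[:,2]>.09)&(p[:,2]<.105)&(abs(p[:,0]-.545)<.1)&(abs(p[:,1]-.21)<.12)
    g=p[m]
    if len(g)>10: print(" bar",len(g),g.mean(0).round(4),rect(g))
    m=(p[:,2]>.225)&(p[:,2]<.30)&(abs(p[:,0]-.545)<.12)&(abs(p[:,1]-.21)<.12)
    g=p[m]
    if len(g)>10: print(" grip",len(g),g.min(0).round(3),g.max(0).round(3),g.mean(0).round(3)); g=g[g[:,2]<g[:,2].min()+.02];print("  lowest",len(g),g.mean(0).round(4),rect(g))
d=dict(np.load("pics/w1.npz"));w=cloud(d);p=w.reshape(-1,3);g=p[(p[:,2]>.085)&(p[:,2]<.105)&(abs(p[:,1]-.21)<.12)&(abs(p[:,0]-.545)<.05)];print("w1",len(g),g.mean(0).round(4),rect(g))
```

```text
top cam [ 0.2432 -0.0781  1.3932] proj tip [193.8 200.4] proj bar [207.5 215.7]
 bar 133 [0.5369 0.1789 0.0945] (array([542.3, 199.8]), array([156.2,   8.9]), 75.8)
scene cam [ 1.1498 -0.3815  1.3943] proj tip [449.9 198.1] proj bar [439.3 231.5]
 bar 239 [0.5429 0.2063 0.0955] (array([543. , 208.1]), array([167.9,  13.1]), 75.8)
 grip 47 [0.528 0.192 0.283] [0.553 0.207 0.299] [0.544 0.198 0.291]
  lowest 47 [0.5444 0.1982 0.2911] (array([542.1, 197.5]), array([25.7, 12.9]), 19.0)
wrist cam [0.561  0.2735 0.4429] proj tip [315.8 275.7] proj bar [316.7 226.1]
 bar 1320 [0.5483 0.2239 0.0956] (array([546.7, 218.7]), array([146.7,   7.9]), 76.0)
 grip 684 [0.538 0.197 0.28 ] [0.555 0.22  0.3  ] [0.546 0.216 0.291]
  lowest 680 [0.5461 0.2159 0.2905] (array([547.7, 210. ]), array([16.7, 22.9]), 9.1)
w1 2817 [0.5481 0.2234 0.0956] (array([546.4, 216.3]), array([152.7,   8. ]), 75.9)
```

View pics/top2.png

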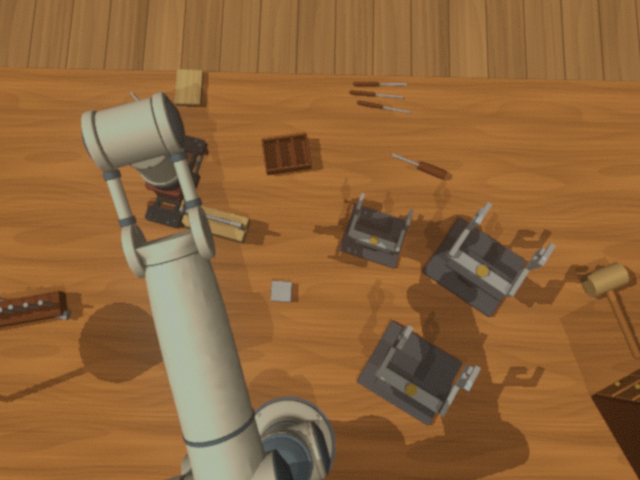

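View pics/scene2.png

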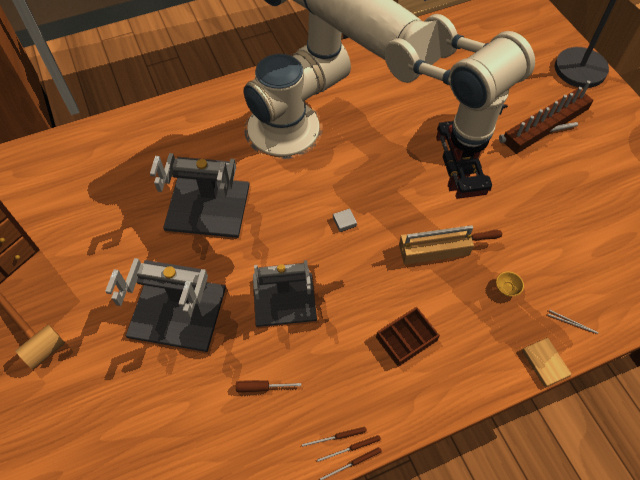

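```bash
python3 - <<'E'
from h import *
for f,z0 in(("w1",.1314),("wrist2",.2486),("wrist0",.1905)):
    d=dict(np.load(f"pics/{f}.npz"));w=cloud(d)
    p=w.reshape(-1,3);uv=np.stack(np.meshgrid(range(640),range(480)),-1).reshape(-1,2)
    m=(p[:,2]>z0-.02)&(uv[:,1]<348)
    if f=="wrist0": m&=np.linalg.norm(p[:,:2]-[.24,-.55],axis=1)<.08
    g=p[m];u=uv[m];o=np.argsort(g[:,2])[:400]
    for i in o[::50]: print(f,u[i],(g[i]-[0,0,z0]).round(4))
    print(np.histogram(g[:,2]-z0,bins=np.arange(-.02,.1,.01))[0])
E
python3 -c "
import bench;print([n for n in dir(bench) if not n.startswith('_')])
print(bench.state()['time'])"
```

```text
w1 [212 280] [0.4992 0.2293 0.03  ]
w1 [410 287] [0.5888 0.2038 0.0323]
w1 [409 315] [0.5856 0.1903 0.0331]
w1 [221 285] [0.5039 0.2269 0.0338]
w1 [224 322] [0.4998 0.2091 0.0345]
w1 [218 286] [0.5029 0.2272 0.0351]
w1 [418 283] [0.5921 0.2063 0.0357]
w1 [411 316] [0.5859 0.1913 0.0364]
[   0    0    0    0    1  649  950 1116 1209 1304 1387]
wrist2 [330 280] [0.5525 0.2157 0.0313]
wrist2 [330 282] [0.5525 0.2158 0.0343]
wrist2 [316 286] [0.5459 0.2161 0.0361]
wrist2 [317 303] [0.5444 0.2084 0.0373]
wrist2 [301 285] [0.5397 0.2191 0.0385]
wrist2 [297 285] [0.538  0.2198 0.0393]
wrist2 [317 316] [0.5432 0.2035 0.0405]
wrist2 [333 287] [0.5536 0.2157 0.0414]
[  0   0   0   0   0 275 361 407 552 196 139]
wrist0 [423 280] [ 0.2707 -0.591   0.0307]
wrist0 [410 288] [ 0.2651 -0.5866  0.0323]
wrist0 [219 285] [ 0.231  -0.5041  0.0331]
wrist0 [423 281] [ 0.2709 -0.5899  0.0338]
wrist0 [222 289] [ 0.2304 -0.5062  0.0345]
wrist0 [416 283] [ 0.2691 -0.5868  0.0352]
wrist0 [207 283] [ 0.2309 -0.4991  0.0358]
wrist0 [410 318] [ 0.2528 -0.5918  0.0364]
[   0    0    0    0    0  644  942 1124 1195 1298 1425]
['IKError', 'close', 'get_image', 'gripper_open', 'hold', 'inverse_kinematics', 'job_done', 'move_l', 'move_to', 'movej', 'state', 'tcp_to_tips']
9.3583
```

```bash
python3 -c "
import bench;print(bench.tcp_to_tips)"
python3 - <<'E'
from h import *
i=cv2.imread("pics/scene2.png")[110:210,420:520];cv2.imwrite("pics/s2g.png",cv2.resize(i,None,fx=6,fy=6,interpolation=cv2.INTER_CUBIC))
d=dict(np.load("pics/scene2.npz"));print(proj(d,[.543,.2063,.2406]),proj(d,[.543,.2063,.28]))
E
```

```text
0.008
(np.float64(449.90135818610895), np.float64(198.11379074090826)) (np.float64(453.1609627293712), np.float64(188.08319810571717))
```

View pics/s2g.png

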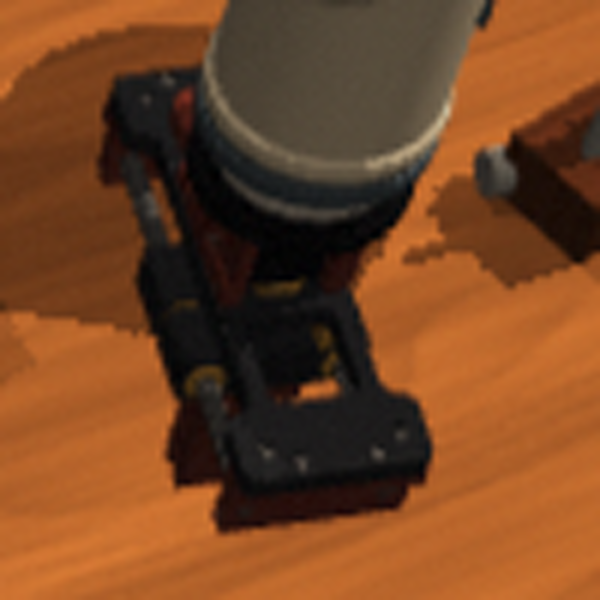

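Two cameras show the fingertips 31 mm above the reported TCP: the wrist depth for both fingers, and the scene view at px (454,190) against (453,188) predicted for z=0.28. The data sheet puts them 8 mm below it. The sideways position agrees. I'll take tips = TCP + 31 mm, and note that grasping 39 mm lower straddles the block safely even if that is wrong.

Run:
```python
from bench import *
from h import *
gripper_open()
move_l([.5435,.2065,.10],speed=.25)
move_l([.5435,.2065,.046],speed=.08);st("down")
close();st("closed")
```

```text
down t 12.31 p [0.5437 0.2066 0.0463] F [0.23 0.06 0.4 ] M [-0.004 -0.086  0.027] gap 0.0877
closed t 13.51 p [0.5436 0.2065 0.046 ] F [ 0.6  -0.63  0.44] M [-0.049 -0.084 -0.017] gap 0.0077
```

The gap is 7.7 mm, which is the bar. Lifting and checking.

Run:
```python
from bench import *
from h import *
move_l([.5435,.2065,.11],speed=.06);st("lift")
move_l([.5435,.2065,.21],speed=.15);hold(.2);st("up")
th=np.radians(75.8);Y=np.array([np.cos(th),np.sin(th)]);N=np.array([Y[1],-Y[0]]);X=np.array([.5435,.2065])
for n in("top","scene","wrist"):
    d=get_image(n);cv2.imwrite(f"pics/{n}3.png",d["frame"]);np.savez(f"pics/{n}3.npz",**d)
    p=cloud(d).reshape(-1,3);y=(p[:,:2]-X)@Y;x=(p[:,:2]-X)@N
    for lo,hi in((-.09,-.07),(-.07,-.05),(-.05,-.03),(.03,.05),(.05,.07),(.07,.09)):
        g=(y>lo)&(y<hi)&(abs(x)<.015)&(p[:,2]>.23)&(p[:,2]<.28)
        if g.sum()>3: print(n,lo,g.sum(),"z",np.percentile(p[g,2],[50,95]).round(4),"x",x[g].mean().round(4),"y",y[g].min().round(4),y[g].max().round(4))
d=cv2.imread("pics/scene3.png");cv2.imwrite("pics/scene3z.png",cv2.resize(d[120:280,360:560],None,fx=3.5,fy=3.5))
```

```text
lift t 14.72 p [0.5432 0.2064 0.1093] F [-0.27  0.11 -2.05] M [-0.025 -0.083 -0.021] gap 0.0076
up t 15.74 p [0.543  0.2064 0.2085] F [-0.01  0.64 -2.37] M [-0.024 -0.074  0.017] gap 0.0081
top -0.09 46 z [0.2541 0.2587] x -0.0005 y -0.0847 -0.0701
top -0.07 41 z [0.2561 0.2604] x -0.0005 y -0.0694 -0.0502
top -0.05 41 z [0.2555 0.2586] x -0.0004 y -0.0497 -0.0304
scene -0.09 54 z [0.249  0.2611] x 0.0 y -0.083 -0.0702
scene -0.07 51 z [0.2568 0.2613] x -0.0006 y -0.0699 -0.0501
scene -0.05 46 z [0.2569 0.2607] x -0.0006 y -0.0499 -0.0301
scene 0.07 15 z [0.2573 0.2637] x -0.0002 y 0.0774 0.0862
wrist -0.07 311 z [0.2589 0.2597] x 0.0001 y -0.0605 -0.05
wrist -0.05 490 z [0.2588 0.2598] x 0.0002 y -0.05 -0.0348
wrist 0.03 984 z [0.2586 0.2597] x 0.0002 y 0.03 0.0499
wrist 0.05 1043 z [0.2586 0.2598] x 0.0002 y 0.05 0.0696
wrist 0.07 987 z [0.2585 0.2596] x 0.0001 y 0.07 0.0862
```

View pics/scene3z.png

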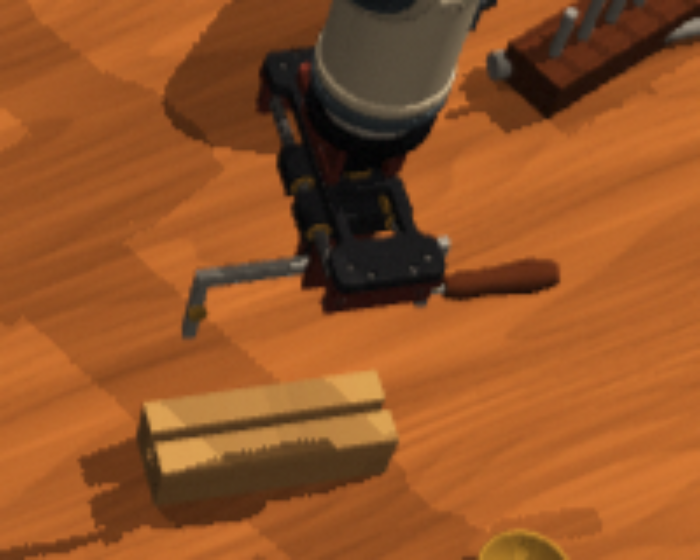

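View pics/wrist3.png

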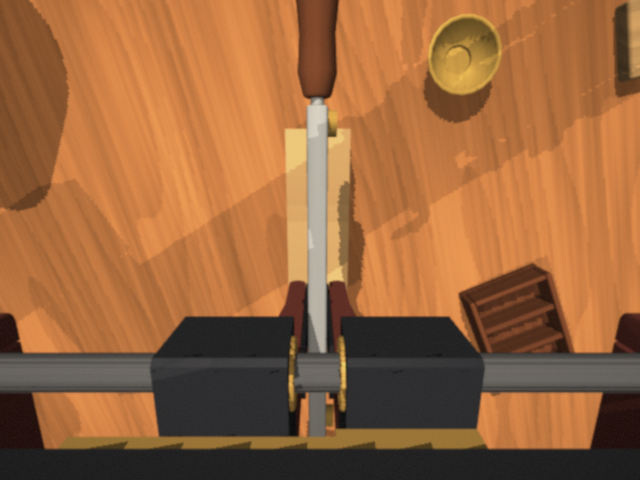

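The bar is level: top at z=0.259 at both ends, centred within 1 mm, so bar centre = TCP + 44 mm. The block is empty. Next I move to the front of the hooks.

```bash
cat >> h.py <<'E'
TH=72.75
_t=np.radians(TH);SY=np.array([np.cos(_t),np.sin(_t)]);SX=np.array([SY[1],-SY[0]]);SO=np.array([.5498,-.215])
BZ=.044
def W(x,y,zbar): # bar pos in (hook) stand frame -> TCP
    a=SO+SX*x+SY*y;return [float(a[0]),float(a[1]),zbar-BZ]
def S(p): 
    d=np.asarray(p)[:2]-SO;return np.array([d@SX,d@SY,p[2]+BZ])
E
python3 - <<'E'
from bench import *
from h import *
move_l([.5435,.2065,.25],speed=.15)
move_to(W(.055,0,.29),Q(TH));s=st();print(S(s["ee_pos"]).round(4))
move_l(W(.055,0,.161),speed=.12);hold(.2);s=st("pre");print(S(s["ee_pos"]).round(4))
O=np.r_[SO,0]
for n in("top","scene","wrist"):
    d=get_image(n);cv2.imwrite(f"pics/{n}4.png",d["frame"]);np.savez(f"pics/{n}4.npz",**d)
    p=cloud(d).reshape(-1,3);x=(p[:,:2]-SO)@SX;y=(p[:,:2]-SO)@SY
    for tag,g in (("bar-",(x>.04)&(x<.075)&(y<-.02)&(y>-.09)&(p[:,2]>.158)&(p[:,2]<.18)),("bar+",(x>.04)&(x<.075)&(y>.02)&(y<.09)&(p[:,2]>.158)&(p[:,2]<.18)),
      ("roof-",(x>-.03)&(x<.03)&(y<-.05)&(y>-.07)&(p[:,2]>.17)&(p[:,2]<.19)),("roof+",(x>-.03)&(x<.03)&(y>.05)&(y<.07)&(p[:,2]>.17)&(p[:,2]<.19))):
        if g.sum()>5: print(n,tag,g.sum(),"x",np.percentile(x[g],[2,50,98]).round(4),"y",np.percentile(y[g],[2,98]).round(4),"z",np.percentile(p[g,2],[50,95]).round(4))
d=cv2.imread("pics/scene4.png");cv2.imwrite("pics/scene4z.png",cv2.resize(d[210:370,210:410],None,fx=3.7,fy=3.7))
E
```

```text
t 17.93 p [ 0.6027 -0.23    0.2461] F [-0.29 -0.6  -1.6 ] M [-0.016 -0.074  0.006] gap 0.0079
[0.055  0.0013 0.2901]
pre t 19.36 p [ 0.6027 -0.2315  0.1179] F [-0.23 -0.19 -0.7 ] M [-0.098 -0.    -0.007] gap 0.0076
[ 5.540e-02 -1.000e-04  1.619e-01]
top bar- 27 x [0.0513 0.0548 0.0595] y [-0.0562 -0.0417] z [0.1657 0.1699]
top bar+ 48 x [0.051  0.0543 0.0595] y [0.031  0.0826] z [0.1658 0.1699]
top roof+ 48 x [-0.017  -0.0012  0.0195] y [0.0544 0.061 ] z [0.1772 0.1815]
scene bar- 108 x [0.0484 0.055  0.0582] y [-0.0811 -0.0336] z [0.1662 0.1703]
scene bar+ 124 x [0.0484 0.0552 0.0594] y [0.0289 0.0842] z [0.1659 0.1706]
scene roof- 68 x [-0.02   -0.      0.0197] y [-0.0618 -0.054 ] z [0.1788 0.1824]
scene roof+ 63 x [-0.0201  0.0001  0.0186] y [0.0559 0.0639] z [0.1788 0.1833]
wrist bar- 796 x [0.0515 0.0553 0.0594] y [-0.0591 -0.0359] z [0.1672 0.1681]
wrist bar+ 3479 x [0.0516 0.0553 0.0593] y [0.0216 0.0851] z [0.167  0.1681]
wrist roof- 25 x [-0.0179 -0.017  -0.0157] y [-0.0538 -0.0524] z [0.1728 0.1743]
wrist roof+ 2745 x [-0.0174  0.0024  0.021 ] y [0.0569 0.0648] z [0.1786 0.1797]
```

View pics/scene4z.png

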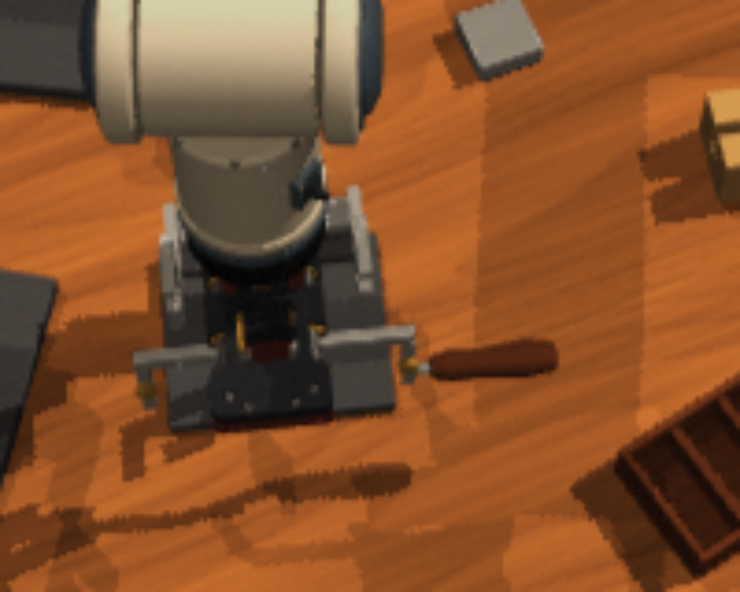

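View pics/wrist4.png

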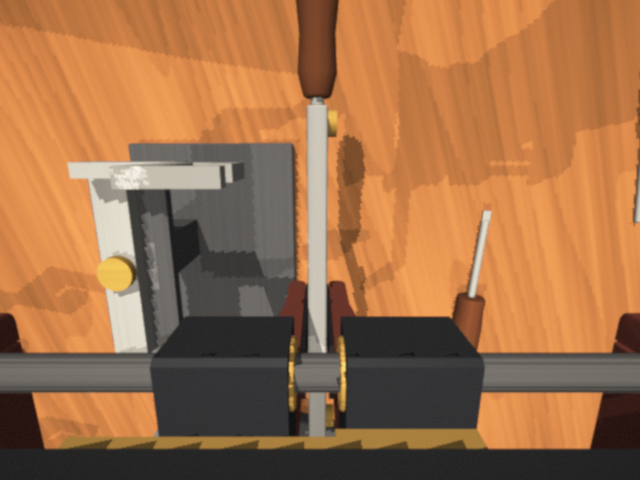

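The bar is centred in front of the hooks: y≈0, level, parallel, bar centre z≈0.160–0.161 inside the 0.154–0.164 clearance. The roof spans x -0.018 to +0.020. I'll move in, then step until the back wall is felt.

Run:
```python
from bench import *
from h import *
z=.1585
move_l(W(.055,0,z),speed=.05)
move_l(W(.012,0,z),speed=.06);hold(.2)
f0=state()["ft_force"];s=st("in");print(S(s["ee_pos"]).round(4))
x=.012
while x>-.016:
    x-=.0015 if x>.004 else .0008
    move_l(W(x,0,z),speed=.012 if x>.003 else .008)
    s=state();df=s["ft_force"]-f0;fx=df[:2]@SX
    print(round(x,4),S(s["ee_pos"]).round(4),"Fx",round(fx,2),"Fz",round(df[2],2),"Mz",s["moment"].round(3))
    if fx>2.5: break
```

```text
in t 20.82 p [ 0.5614 -0.2186  0.1143] F [-0.41 -1.13 -1.47] M [-0.051 -0.041  0.013] gap 0.0077
[ 0.0122 -0.      0.1583]
0.0105 [0.0105 0.     0.1585] Fx 0.52 Fz -0.14 Mz [-0.077 -0.032  0.004]
0.009 [ 0.009  -0.      0.1586] Fx -0.82 Fz -0.06 Mz [-0.042 -0.038 -0.029]
0.0075 [0.0074 0.     0.1585] Fx 0.28 Fz -0.48 Mz [-0.019 -0.056 -0.013]
0.006 [0.006  0.     0.1585] Fx 0.65 Fz 0.37 Mz [-0.013 -0.047 -0.062]
0.0045 [0.0044 0.     0.1585] Fx 0.3 Fz 0.06 Mz [-0.045 -0.003  0.005]
0.003 [0.0029 0.     0.1585] Fx -0.59 Fz -0.46 Mz [-0.089 -0.037 -0.006]
0.0022 [0.0022 0.     0.1585] Fx -0.23 Fz 0.78 Mz [-0.009 -0.081  0.012]
0.0014 [ 0.0014 -0.      0.1585] Fx 0.26 Fz -0.77 Mz [-0.034 -0.05   0.044]
0.0006 [0.0006 0.     0.1585] Fx 0.75 Fz -0.34 Mz [-0.086 -0.079  0.054]
-0.0002 [-0.0002 -0.      0.1585] Fx -0.38 Fz -0.28 Mz [-0.064 -0.028  0.007]
-0.001 [-0.0003  0.      0.1585] Fx 5.33 Fz -1.67 Mz [-0.341 -0.927 -0.002]
```

The back wall was felt at x≈-0.0003 (5 N, no yaw moment, so both plates touched). I'll back off about 0.6 mm and press down in small, force-watched steps.

Run:
```python
from bench import *
from h import *
x=.0004
move_l(W(x,0,.1585),speed=.01);hold(.15)
f0=state()["ft_force"];st("bk")
z=.1585
while z>.1345:
    z-=.002 if z>.152 else .0008
    move_l(W(x,0,z),speed=.015)
    s=state();df=s["ft_force"]-f0;fx=df[:2]@SX
    print(round(z,4),S(s["ee_pos"]).round(4),"Fx",round(fx,2),"Fz",round(df[2],2),"M",s["moment"].round(2),round(s["finger_gap"],4),round(s["time"],1))
    if df[2]>13 or abs(fx)>9: print("STOP");break
```

```text
bk t 24.17 p [ 0.55   -0.2151  0.1145] F [-0.13  0.01 -1.66] M [-0.061 -0.027  0.007] gap 0.0077
0.1565 [0.0002 0.     0.1562] Fx -0.02 Fz -0.49 M [-0.05 -0.07 -0.  ] 0.0079 24.4
0.1545 [0.0003 0.     0.1543] Fx 0.02 Fz 0.16 M [-0.09 -0.04  0.05] 0.0079 24.7
0.1525 [0.0003 0.     0.1523] Fx 0.14 Fz 0.63 M [-0.04 -0.09  0.01] 0.0079 25.0
0.1505 [0.0003 0.     0.1503] Fx 0.58 Fz -0.7 M [-0.07 -0.04  0.03] 0.008 25.3
0.1497 [ 0.0004 -0.      0.1496] Fx -0.4 Fz 0.1 M [ 0.01 -0.06 -0.03] 0.0077 25.6
0.1489 [ 0.0003 -0.      0.1489] Fx 0.92 Fz 0.57 M [-0.05  0.06  0.02] 0.0073 25.8
0.1481 [ 0.0003 -0.      0.1481] Fx -1.24 Fz 0.92 M [ 0.02  0.05 -0.03] 0.0078 26.1
0.1473 [ 0.0003 -0.      0.1474] Fx -0.63 Fz 1.2 M [0.02 0.28 0.  ] 0.0078 26.3
0.1465 [ 0.0003 -0.      0.1466] Fx -2.59 Fz 2.52 M [0.05 0.37 0.09] 0.0075 26.6
0.1457 [ 0.0003 -0.      0.1457] Fx -2.08 Fz 2.91 M [ 0.1   0.39 -0.02] 0.0075 26.8
0.1449 [ 0.0006 -0.      0.1454] Fx -2.31 Fz 4.95 M [0.15 0.44 0.02] 0.0076 27.1
0.1441 [ 8.000e-04 -1.000e-04  1.452e-01] Fx -2.28 Fz 8.55 M [ 0.16  0.45 -0.02] 0.0076 27.3
0.1433 [ 0.001
[... 382 characters left out ...]
 0.06] 0.008 28.6
0.1393 [ 0.0005 -0.      0.1395] Fx -3.81 Fz 1.12 M [ 0.25  0.53 -0.02] 0.0078 28.8
0.1385 [ 0.0005 -0.      0.1386] Fx -3.11 Fz 1.24 M [0.1  0.5  0.06] 0.008 29.1
0.1377 [ 4.000e-04 -1.000e-04  1.376e-01] Fx -2.94 Fz 0.21 M [0.12 0.56 0.01] 0.0077 29.3
0.1369 [ 0.0005 -0.      0.137 ] Fx -2.35 Fz 1.71 M [0.09 0.51 0.02] 0.0074 29.6
0.1361 [ 0.0006 -0.      0.1369] Fx -4.56 Fz 4.51 M [0.24 0.82 0.02] 0.0075 29.8
0.1353 [ 6.000e-04 -1.000e-04  1.369e-01] Fx -6.65 Fz 8.66 M [ 0.34  1.06 -0.  ] 0.008 30.1
0.1345 [ 0.0006 -0.      0.1369] Fx -8.43 Fz 11.55 M [ 0.42  1.22 -0.  ] 0.0078 30.3
0.1337 [ 0.0007 -0.      0.1369] Fx -9.84 Fz 14.18 M [ 0.58  1.49 -0.  ] 0.0078 30.6
STOP
```

A click at z≈0.145 (9 N), then a firm stop at 0.1369, which reads 0.9 mm above the nominal home height. I'll relax the push and look before letting go.

```bash
cat > chk.py <<'E'
from bench import *
from h import *
import sys
k=sys.argv[1]
for n in("top","scene","wrist"):
    d=get_image(n);cv2.imwrite(f"pics/{n}{k}.png",d["frame"]);np.savez(f"pics/{n}{k}.npz",**d)
    p=cloud(d).reshape(-1,3);x=(p[:,:2]-SO)@SX;y=(p[:,:2]-SO)@SY
    for lo,hi in((-.09,-.066),(-.052,-.025),(-.02,.02),(.025,.052),(.066,.09)):
        g=(x>-.012)&(x<.015)&(y>lo)&(y<hi)&(p[:,2]>.128)&(p[:,2]<.155)
        if g.sum()>5: print(n,lo,g.sum(),"z",np.percentile(p[g,2],[50,90]).round(4),"x",np.percentile(x[g],[5,50,95]).round(4),"y",y[g].min().round(4),y[g].max().round(4))
d=cv2.imread(f"pics/scene{k}.png");cv2.imwrite(f"pics/scene{k}z.png",cv2.resize(d[210:370,210:410],None,fx=3.7,fy=3.7))
E
python3 - <<'E'
from bench import *
from h import *
move_l(W(.0004,0,.1367),speed=.01);hold(.1);s=st("relax");print(S(s["ee_pos"]).round(4))
E
python3 chk.py 5
```

```text
relax t 31.1 p [ 0.5503 -0.2152  0.093 ] F [-4.44  1.09  3.57] M [0.16  0.626 0.057] gap 0.0075
[ 0.0005 -0.      0.137 ]
top -0.052 17 z [0.1401 0.1434] x [-0.004  -0.0018  0.0042] y -0.0515 -0.0416
top 0.025 38 z [0.1404 0.1449] x [-0.0033 -0.0009  0.0043] y 0.0311 0.0519
scene -0.09 40 z [0.1403 0.1444] x [-0.0041  0.0004  0.0031] y -0.0824 -0.0663
scene -0.052 43 z [0.1395 0.1457] x [-0.0051  0.0007  0.0035] y -0.052 -0.0333
scene -0.02 15 z [0.1406 0.1455] x [-0.0021  0.0004  0.0035] y -0.0179 0.0148
scene 0.025 54 z [0.1403 0.1443] x [-0.0049 -0.0001  0.0036] y 0.0284 0.0516
scene 0.066 44 z [0.1402 0.1447] x [-0.0045  0.0009  0.0037] y 0.067 0.0854
wrist -0.052 553 z [0.1427 0.1434] x [-0.003   0.0006  0.0047] y -0.052 -0.0353
wrist -0.02 2509 z [0.1427 0.1502] x [-0.0097  0.0006  0.0114] y -0.016 0.02
wrist 0.025 1314 z [0.1426 0.1434] x [-0.0027  0.0011  0.0044] y 0.025 0.052
wrist 0.066 1200 z [0.1426 0.1434] x [-0.0027  0.0007  0.0044] y 0.0661 0.0863
```

View pics/scene5z.png

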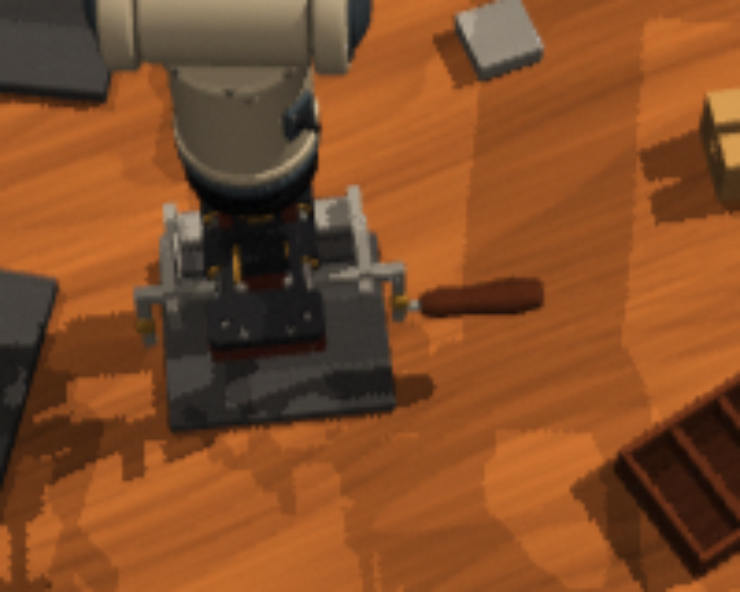

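View pics/wrist5.png

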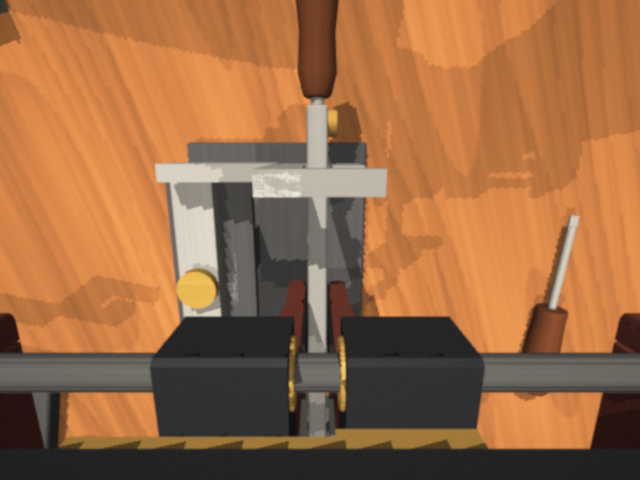

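Run:
```python
from h import *
for f in("top0","scene0","wrist5"):
    d=dict(np.load(f"pics/{f}.npz"));p=cloud(d).reshape(-1,3);x=(p[:,:2]-SO)@SX;y=(p[:,:2]-SO)@SY
    g=(x>-.07)&(x<-.019)&(abs(y)<.035)&(p[:,2]>.08)&(p[:,2]<.15)
    if g.sum(): print(f,g.sum(),np.percentile(p[g,2],[50,90,98,100]).round(4))
    h=g&(p[:,2]>.114)
    if h.sum(): print("  high",h.sum(),x[h].min().round(3),x[h].max().round(3),y[h].min().round(3),y[h].max().round(3))
```

```text
top0 417 [0.1016 0.1092 0.1128 0.1154]
  high 4 -0.067 -0.057 -0.007 0.003
scene0 486 [0.099  0.1095 0.1144 0.1173]
  high 11 -0.065 -0.052 -0.008 0.009
wrist5 7315 [0.1029 0.1115 0.1124 0.1138]
```

The wrist view puts the bar top at z 0.142 along its whole length, so the centre is at 0.136: home and level, under both roofs. The crossbar and knob top out at about 0.113, below the fingertips at 0.124. Letting go.

```bash
python3 - <<'E'
from bench import *
from h import *
gripper_open();st("open")
p=state()["ee_pos"]
move_l([p[0],p[1],.25],speed=.12);hold(.3);st("up")
E
python3 chk.py 6
```

```text
open t 32.53 p [ 0.5502 -0.2151  0.0927] F [-0.09  0.08 -0.2 ] M [ 0.014 -0.065 -0.027] gap 0.0881
up t 34.29 p [ 0.5501 -0.2151  0.2497] F [-1.19  0.21  0.38] M [-0.038 -0.015  0.01 ] gap 0.0878
top 0.025 41 z [0.1408 0.1441] x [-0.0046 -0.0006  0.0029] y 0.0295 0.0519
scene -0.09 38 z [0.1404 0.1455] x [-0.0058  0.0002  0.0026] y -0.0821 -0.0661
scene -0.052 61 z [0.1412 0.1452] x [-0.0055 -0.0007  0.0033] y -0.052 -0.0261
scene -0.02 94 z [0.1408 0.1455] x [-0.0055 -0.0004  0.0028] y -0.0197 0.0196
scene 0.025 63 z [0.1407 0.1453] x [-0.0059 -0.0001  0.0036] y 0.0256 0.0519
scene 0.066 48 z [0.1404 0.1449] x [-0.0063  0.0008  0.0035] y 0.0669 0.0856
wrist -0.09 18 z [0.1425 0.1431] x [-0.0035  0.0001  0.0037] y -0.0815 -0.0789
wrist -0.052 263 z [0.1427 0.1436] x [-0.0034  0.0001  0.0036] y -0.052 -0.025
wrist -0.02 452 z [0.1426 0.1436] x [-0.0041  0.0001  0.0035] y -0.0199 0.02
wrist 0.025 331 z [0.1426 0.1436] x [-0.0039 -0.0006  0.0034] y 0.025 0.0517
wrist 0.066 270 z [0.1427 0.1434] x [-0.0038 -0.0002  0.0033] y 0.0665 0.0863
```

View pics/scene6z.png

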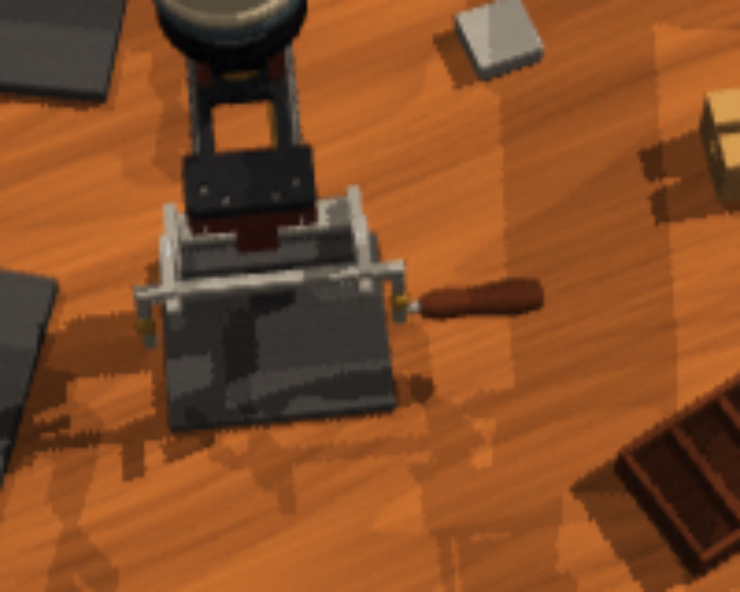

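View pics/wrist6.png

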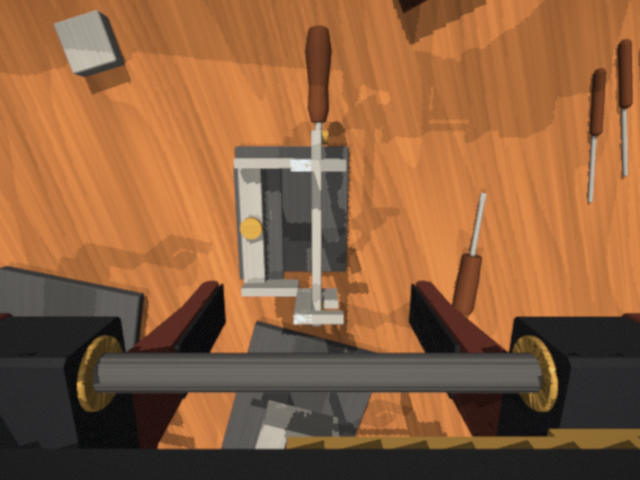

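The pictures show the frame hanging in both hooks: the bar runs from scene zoom (140,293) to (400,268), the gripper is clear above, and the bystanders are unmoved. Handing in.

```bash
python3 -c "
from bench import *
print(job_done(), state()['time'])"
```

```text
the job is handed in; nothing more can be done
the job is handed in; nothing more can be done
```

The saw frame is hanging in both hooks of the smallest stand, handle towards the stand's +y, and the job is handed in. Handing in reports no verdict.

- **How it went:** I gripped the bar, lifted the frame out of the block and brought it level into the mouths. I felt the back wall at about 5 N, pressed past the clips at about 9 N, and let go.
- **Last checks:** The wrist depth puts the bar centre at about 136 mm, level along its whole length, parallel to the stand and centred between the plates. After release the gripper was open, clear above the stand, with wrist forces near zero. The other things on the bench looked unmoved in the pictures; I did not measure them. The last clock reading before hand-in was 34 s.
- **Press force:** At the floor I pushed on slightly further than needed, to about 14 N down and 10 N sideways at the wrist. That is under the 25 N limit.
- **What disagreed:** The first grasp closed on nothing. The fingertips measured 31 mm behind the reported TCP, not 8 mm ahead of it as the data sheet says. I corrected for that and gripped the bar on the second try. The arm also read the final bar height as 136.9 mm against 136 mm from the wrist depth, which is within the calibration.

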